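Slide the hot pot off the heat

ROBOT

A 7-joint arm with a two-finger parallel gripper is mounted at the origin on the work surface. World frame = base frame: x ahead of the robot, y to its left, z up, the work surface at z = 0. Lengths are in m, angles in degrees, forces in N, time in s.
With the tool pointing down it reaches from about 0.425 to 0.925 m from the base axis. Payload 6.8 kg.
Tool frame: the origin (TCP) lies at the very end of the fingers, on their centre line; the grasp point (between the pads) lies 19 mm behind it; z points along the fingers, x is the direction in which the jaws open and shut, and the axes are right-handed (so a half turn about z gives the same grasp; the last joint's range is limited). The gripper opens to 88 mm and grips with 3 to 60 N. Pads are 20 mm wide; open, the fingers measure 115 mm over their backs; the gripper's body (75 mm by 178 mm) begins 61 mm behind the grasp point.
Start: joints at [-6.194, 27.33, 1.283, 89.118, -0.659, 63.558, -4.761], TCP at [0.675, 0, 0.223] pointing down, gripper open.
Joint ranges: [-169.35, 169.35], [-19.33, 120.38], [-80.79, 83.38], [13.8, 139.57], [-78.32, 258.32], [9.67, 109.79], [-169.56, 169.56]. Speed limits (degrees/s): [136.94, 136.94, 180, 180, 180, 180, 180].

INTERFACE

Orientations are given as [roll, pitch, yaw] about the fixed x, y, z axes, in that order (R = Rz(yaw) Ry(pitch) Rx(roll)).
In Python, from rig import manip gives the robot as it stands.
- The arm moves only by the tool step_arm, never from a script. Its argument "rows" is a list of rows, each a list of 2 entries, a list of its own where there are three numbers: the shift along the tool's x, y, z in cm, then the turn, a rotation vector about the tool's x, y, z in degrees. In form: [[[tx, ty, tz], [wx, wy, wz]], ...]. A call has 1 to 12 rows; each row is the pose to reach, as a shift and turn from the pose measured when the call began, along the tool's axes at that moment; what a row does not reach only later rows make up. A row lasts 1/10 s, in which the tool goes at most 50 mm and 8.59 degrees, less where a joint would pass 70% of its speed; a pose out of reach is approached as far as the arm can. A call with a gripper value outside its range is refused whole. "hand" is the opening, from 0 (shut) to 1 (fully open), set as the call begins (left out, the last holds). The fingers move at their own pace and stop on an object; the grip force is fixed at half the most. Time passes only in rows, so rows that repeat a pose let the fingers close. It gives the time, the measured TCP pose, the force and the opening at its end, in the units of the state.
- manip.state(): the state, without advancing time (a new reading comes with each control period).
- manip.camera(name): name is "scene" or "side" or "wrist"; returns the picture (420x560x3 uint8, red, green, blue); there is no depth.
- manip.camera_model(name): a dict with "K" (3x3 intrinsics, pixels), "R" (3x3) and "t" (3): a world point X has camera coordinates R X + t. Camera axes: x right, y down, z forward; pixel columns grow to the right and rows downward; lengths in m; the calibration is good to about 2 mm. A picture is of the moment at which its call begins: read the wrist's pose just before it. camera_model takes no time and is no camera call; for the wrist camera it gives the pose at the moment of the call.
- manip.job_done(): hands the job in, once; it reports no verdict.
The state is a dict: "t": time; "joint_pos": joint angles; "joint_velocities": joint speeds; "tau": joint torques, N m; "tcp_pos": TCP position; "ee_rot": TCP orientation; "ft_force": force on the tool from outside, world axes, zero at the start; "torque": the same for the moment, N m; "gripper_width": finger opening in m.
Only numpy, scipy, OpenCV 4.12 (cv2) and the standard library are available. Lean on these libraries where they do the work, as an engineer would, in place of code of your own. Each camera call takes 0.05 s, during which the arm holds its last target. There are 200 camera calls.

TASK

Slide the lidded pot with the orange handle across the black hotplate, from the red heating ring to the green ring, and leave it standing wholly inside the green ring. Keep it flat on the plate all the way: do not lift or tip it. Leave the black-handled pot and the blue oil can where they stand.

Things in the scene. Friction and masses are not known exactly. Their poses are not given: they have to be found in the camera images.
- pot_orange: Pot to slide: low round steel, loose, 0.45-0.9 kg, base 120 mm across, lid fixed on (one piece; lid 128 mm across, top at 56 mm). Over it an orange grip bar: 100 mm along the pot's x, 16 mm wide along its y, 20 mm tall, flat-sided, middle 105 mm above the underside; posts at x = +-46 mm leave 84 mm of bar free. Origin: centre of underside, z up. Starts in the red ring; bar can be pinched from above.
- green_ring: Goal place: flat green ring printed on the hotplate, 148 mm inner, 164 mm outer diameter. Origin: its centre, on the plate's top face, z up. The fixed hotplate (400 x 440 x 35 mm, smooth slippery black top) has three such rings in a triangle, 205 mm apart: red (holds the orange-handled pot), green (empty), white (holds the black-handled pot), in any order. The straight way red to green is free.
- pot_black: Bystander: loose pot of the same shape and size but with a black grip bar, standing in the white ring. Origin: centre of its underside, axes as for the other pot.
- oil_can: Bystander: loose blue oil can with a thin spout, 64 mm across, 135 mm high, on the bench to the left or right of the hotplate; a fixed red drill vice, 58 mm high, stands on the other side. Origin: centre of its underside.

How it is judged (in metres and radians):
At the end, for the whole second after the job is handed in: The orange-handled pot stands flat and still on the hotplate with its centre within 17 mm of the green ring's centre, let go; the black-handled pot and the oil can are within 20 mm of where they started (horizontal distance between pot_orange and green_ring below 0.017 m and z of pot_orange in the frame of green_ring between -0.004 and 0.004 m and angle between pot_orange's own z axis and vertical below 0.06 rad and linear speed of pot_orange below 0.02 m/s and distance of each of pot_black, oil_can from where it was at the start of the episode below 0.02 m); the robot touches nothing.
It fails at once if the orange-handled pot is lifted more than 10 mm off the plate (z of pot_orange in the frame of green_ring above 0.01 m).
It fails at once if the orange-handled pot is tipped more than 0.2 rad (angle between pot_orange's own z axis and vertical above 0.2 rad).
It fails at once if the black-handled pot is moved more than 20 mm (distance of pot_black from where it was at the start of the episode above 0.02 m).
It fails at once if the oil can is moved more than 20 mm (distance of oil_can from where it was at the start of the episode above 0.02 m).
It also fails if it takes over 34 s, if anything falls off the work surface, if the arm or the gripper's body presses on something with over 40 N, if the wrist force passes 120 N, or if a joint passes its speed limit or range.

## Working session

There is one attempt and no reset: what is moved stays moved. The work goes in short steps, Python scripts to look and compute and a tool call to move; the robot and the scene stay as the last step left them, time stands still between calls to the robot, and variables do not carry over. Pictures are saved under pics/ and viewed, about 8 in all and at most 12, crops included, and the job is handed in when it is done.

Besides the shell and the picture viewer there is one more tool, called by a JSON object that holds its "op" and its "data", one argument or row to a line. step_arm: Moves the arm, as the interface text tells. Its arguments: {"type":"object","properties":{"rows":{"type":"array","items":{"type":"array"}},"hand":{"type":"number"}},"required":["rows"]}

```bash
mkdir -p pics; cat > h.py <<'E'
import numpy as np, cv2
from rig import manip
def ray(m,uv,z):
    K,R,t=[np.array(m[k],float) for k in('K','R','t')]
    c=-R.T@t; d=R.T@np.linalg.solve(K,np.array([uv[0],uv[1],1.]))
    return c+d*(z-c[2])/d[2]
def snap(n,f):
    m=manip.camera_model(n); im=manip.camera(n); cv2.imwrite(f'pics/{f}.png',im[:,:,::-1]); return m,im
E
python3 - <<'E'
from h import *
s=manip.state(); print(s['tcp_pos'],s['ee_rot'],s['gripper_width'],s['t'])
ims=[snap(n,n+'0') for n in('scene','side','wrist')]
for m,im in ims: print(-np.array(m['R']).T@np.array(m['t']))
E
```

```text
[ 6.74424596e-01 -1.09022436e-05  2.21697308e-01] [1.79994203e+02 9.97718438e-02 1.46785933e-03] 0.08778574492142453 0.0
[1.3326435  0.01681155 1.09780845]
[ 0.14706888 -0.50056716  0.65189807]
[0.67441645 0.08453148 0.38446108]
```

View pics/scene0.png

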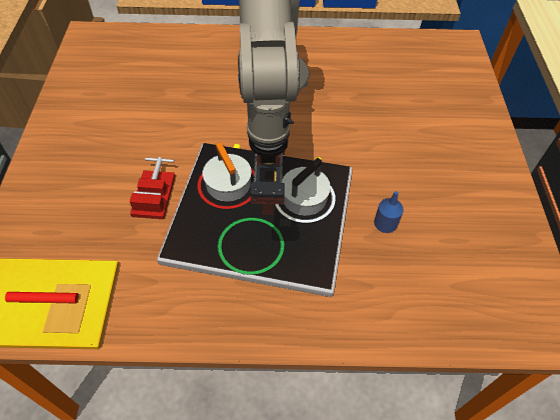

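View pics/wrist0.png

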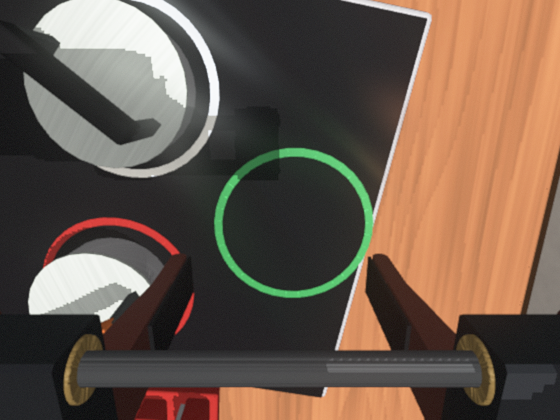

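The scene view shows the orange bar at about (227,163), the green ring at (251,245), and the black pot at (305,190). The vice is on the left and the can on the right. The wrist view shows the green ring complete at about (294,222).

```bash
cat >> h.py <<'E'
def mask(im,lo,hi):
    h=cv2.cvtColor(im,cv2.COLOR_RGB2HSV); return cv2.inRange(h,np.array(lo),np.array(hi))
def green(m,im):
    g=mask(im,(50,90,60),(80,255,255)); 
    c=max(cv2.findContours(g,cv2.RETR_EXTERNAL,cv2.CHAIN_APPROX_NONE)[0],key=cv2.contourArea)[:,0]
    P=np.array([ray(m,p,.035)[:2] for p in c],np.float32)
    A=np.c_[2*P,np.ones(len(P))]; s=np.linalg.lstsq(A,(P**2).sum(1),rcond=None)[0]
    return s[:2],(s[2]+s[0]**2+s[1]**2)**.5
def orange(m,im,z=.145,box=None):
    o=mask(im,(7,190,110),(16,255,255))
    if box: b=np.zeros_like(o); b[box[1]:box[3],box[0]:box[2]]=1; o=o*b
    c=max(cv2.findContours(o,cv2.RETR_EXTERNAL,cv2.CHAIN_APPROX_NONE)[0],key=cv2.contourArea)
    return c[:,0],o
E
python3 - <<'E'
from h import *
for n in('scene','wrist'):
    m=manip.camera_model(n); im=cv2.imread(f'pics/{n}0.png')[:,:,::-1].copy(); print(n,green(m,im))
for n,b in(('scene',(190,130,260,200)),('side',None)):
    m=manip.camera_model(n); im=cv2.imread(f'pics/{n}0.png')[:,:,::-1].copy()
    c,o=orange(m,im,box=b); print(n,len(c),cv2.minAreaRect(c),cv2.boundingRect(c))
    P=np.array([ray(m,p,.150)[:2] for p in c],np.float32); print(cv2.minAreaRect(P))
a=cv2.imread('pics/scene0.png')[130:220,180:340]; cv2.imwrite('pics/c.png',cv2.resize(a,None,fx=5,fy=5))
E
```

```text
scene (array([ 0.6876628 , -0.04274841]), np.float64(0.08179276434868304))
wrist (array([ 0.68822022, -0.04288539]), np.float64(0.08258295077603575))
scene 68 ((225.00003051757812, 157.5), (33.98823165893555, 6.7082037925720215), 63.43495178222656) (216, 142, 19, 32)
((0.5028305649757385, -0.11206811666488647), (0.1097332313656807, 0.01758742704987526), 24.289318084716797)
side 58 ((122.90001678466797, 94.70000457763672), (11.384199142456055, 20.871028900146484), 71.56504821777344) (112, 86, 22, 18)
((0.511472225189209, 0.4868219196796417), (0.07534338533878326, 0.04832162335515022), 70.54400634765625)
```

View pics/side0.png

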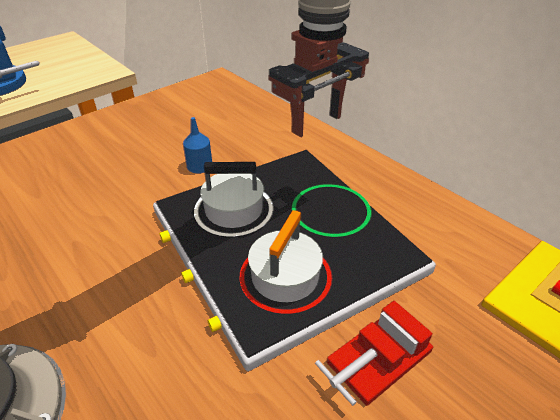

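View pics/c.png

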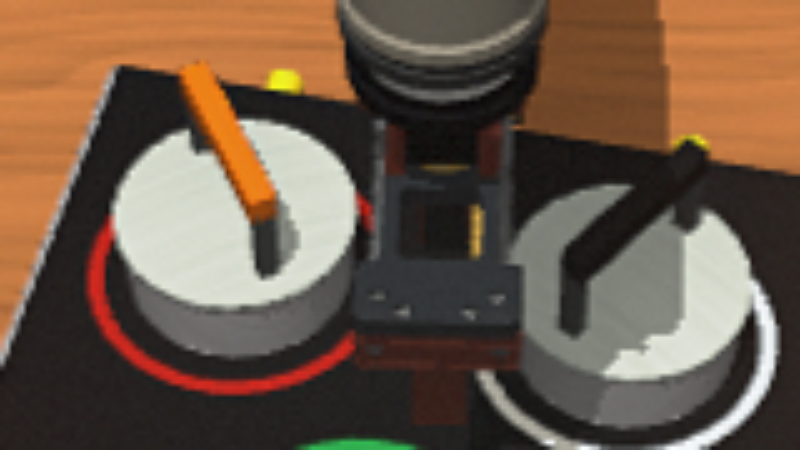

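```bash
python3 - <<'E'
from h import *
for n,b in(('scene',(190,130,260,200)),('side',(250,190,320,290))):
    m=manip.camera_model(n); im=cv2.imread(f'pics/{n}0.png')[:,:,::-1].copy()
    c,o=orange(m,im,box=b)
    for z in(.145,.15):
        P=np.array([ray(m,p,z)[:2] for p in c],np.float32); print(n,z,len(c),cv2.minAreaRect(P),cv2.fitLine(P,cv2.DIST_L2,0,.01,.01).ravel())
    r=mask(im,(0,190,90),(4,255,255)); 
    # red ring: circle fit on plate, restricted near the pot
    ys,xs=np.nonzero(r); Q=np.array([ray(m,p,.035)[:2] for p in zip(xs,ys)])
    c0=np.array([.505,-.11])
    for _ in range(6):
        d=np.linalg.norm(Q-c0,axis=1); k=abs(d-.078)<.02; q=Q[k]
        s=np.linalg.lstsq(np.c_[2*q,np.ones(len(q))],(q**2).sum(1),rcond=None)[0]; c0=s[:2]
    print('red',c0,(s[2]+c0@c0)**.5,k.sum())
E
```

```text
scene 0.145 68 ((0.4984530806541443, -0.11274800449609756), (0.11031210422515869, 0.017680199816823006), 24.289316177368164) [ 0.9103804   0.4137722   0.49867132 -0.11229185]
scene 0.15 68 ((0.5028305649757385, -0.11206811666488647), (0.1097332313656807, 0.01758742704987526), 24.289318084716797) [ 0.9103805   0.41377217  0.5030477  -0.11161436]
red [ 0.49612205 -0.11326319] 0.07839669376598885 221
side 0.145 106 ((0.4946236312389374, -0.11869144439697266), (0.1097952350974083, 0.019030436873435974), 25.245433807373047) [ 0.9179284   0.39674604  0.48908576 -0.12569557]
side 0.15 106 ((0.49119535088539124, -0.12245826423168182), (0.10871222615242004, 0.018842702731490135), 25.245418548583984) [ 0.9179283   0.3967464   0.48571214 -0.12939328]
red [ 0.49677593 -0.11499974] 0.07824174427629509 686
```

{"op": "step_arm", "data": {
  "rows": [
    [[-2.2,1.4,0],[0,0,8]],
    [[-4.4,2.8,0],[0,0,16]],
    [[-6.6,4.2,0],[0,0,24]],
    [[-8.8,5.6,0],[0,0,32]],
    [[-11,7,0],[0,0,40]],
    [[-13.2,8.4,0],[0,0,48]],
    [[-15.4,9.8,0.5],[0,0,56]],
    [[-17,10.8,1],[0,0,62]],
    [[-17.7,11.3,1.2],[0,0,65.5]],
    [[-17.7,11.3,1.2],[0,0,65.5]],
    [[-17.7,11.3,1.2],[0,0,65.5]]
  ],
  "hand": 1
}}

```text
t: 1.25
tcp_pos: [0.4979, -0.1127, 0.2103]
ee_rot: [179.9, 0.0, -65.4]
ft_force: [0.5, 0.0, -0.0]
gripper_width: 0.0878
```

```bash
python3 - <<'E'
from h import *
s=manip.state(); print(s['tcp_pos'],s['ee_rot'],s['gripper_width'],s['t'],s['ft_force'])
m,im=snap('wrist','wrist1')
c,o=orange(m,im); print(len(c),cv2.boundingRect(c))
P=np.array([ray(m,p,.15)[:2] for p in c],np.float32); print(cv2.minAreaRect(P))
E
```

```text
[ 0.49789056 -0.11267018  0.21028534] [ 1.79947060e+02  2.68043079e-02 -6.53816460e+01] 0.08778510064479562 1.25 [ 0.46454806  0.02306801 -0.04743835]Traceback (most recent call last):
  File "<stdin>", line 4, in <module>
  File "h.py", line 20, in orange
    c=max(cv2.findContours(o,cv2.RETR_EXTERNAL,cv2.CHAIN_APPROX_NONE)[0],key=cv2.contourArea)
ValueError: max() iterable argument is empty
```

View pics/wrist1.png

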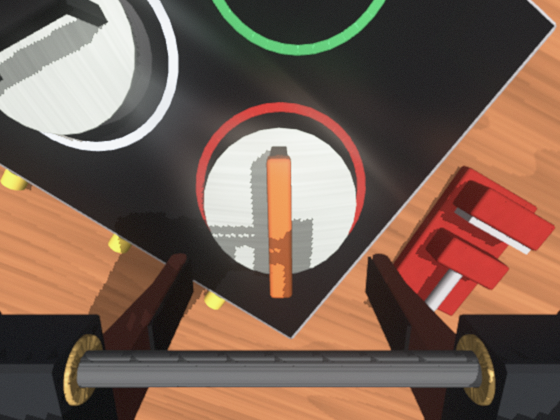

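The bar runs vertically from (279,157) to (281,297), centred between the fingers, and the alignment is good. The lid spans x from 204 to 357.

```bash
python3 - <<'E'
from h import *
m=manip.camera_model('wrist')
a,b=ray(m,(279.5,157),.15),ray(m,(280.5,290),.15); print(a,b,(a+b)/2,np.degrees(np.arctan2(*(a-b)[1::-1])))
im=cv2.imread('pics/wrist1.png')[:,:,::-1].copy()
print(ray(m,(280.5,200),.091))
h=cv2.cvtColor(im,cv2.COLOR_RGB2HSV)[190,[272,280,288]];print(h)
o=mask(im,(5,100,60),(20,255,255)); print(cv2.boundingRect(o[150:300,240:320]))
print(green(m,im))
E
```

```text
[ 0.54298459 -0.09154626  0.15      ] [ 0.45803297 -0.13117582  0.15      ] [ 0.50050878 -0.11136104  0.15      ] 25.008845059307557
[ 0.5029454  -0.11082609  0.091     ]
[[ 13 158 241]
 [ 14 157 241]
 [ 12 162 240]]
(27, 7, 26, 142)
(array([ 0.68467887, -0.04425763]), np.float64(0.07470469338715964))
```

{"op": "step_arm", "data": {
  "rows": [
    [[0,0,2],[0,0,0]],
    [[0,0,4],[0,0,0]],
    [[0,0,6],[0,0,0]],
    [[0,0,8],[0,0,0]],
    [[0,0,8.8],[0,0,0]],
    [[0,0,8.8],[0,0,0]],
    [[0,0,8.8],[0,0,0]]
  ],
  "hand": 1
}}

```text
t: 2.0
tcp_pos: [0.4989, -0.1124, 0.1229]
ee_rot: [-180.0, -0.0, -65.3]
ft_force: [0.9, -0.0, 0.4]
gripper_width: 0.0875
```

{"op": "step_arm", "data": {
  "rows": [
    [[0,0,0.1],[0,0,0]],
    [[0,0,0.1],[0,0,0]],
    [[0,0,0.1],[0,0,0]],
    [[0,0,0.1],[0,0,0]],
    [[0,0,0.1],[0,0,0]],
    [[0,0,0.1],[0,0,0]],
    [[0,0,0.1],[0,0,0]],
    [[0,0,0.1],[0,0,0]],
    [[0,0,0.1],[0,0,0]],
    [[0,0,0.1],[0,0,0]]
  ],
  "hand": 0
}}

```text
t: 3.0
tcp_pos: [0.4988, -0.1125, 0.1219]
ee_rot: [180.0, -0.0, -65.3]
ft_force: [0.3, 0.3, -0.1]
gripper_width: 0.0157
```

```bash
python3 - <<'E'
from h import *
from scipy.spatial.transform import Rotation as R
s=manip.state(); print(s['tcp_pos'],s['ee_rot'],s['gripper_width'],s['ft_force'],s['torque'],s['t'])
m,im=snap('wrist','wrist2')
# bar centre: row mid of visible bar at the top face, image x
o=mask(im,(5,100,60),(20,255,255)); o[:, :200]=0;o[:,360:]=0; o[340:]=0; print(cv2.boundingRect(o))
Rt=R.from_euler('xyz',s['ee_rot'],degrees=True)
for c in((.499,-.112),(.5005,-.1113)):
  print(c,Rt.inv().apply([.688-c[0],-.043-c[1],0])*100)
E
```

```text
[ 0.49880598 -0.11246876  0.12185267] [ 1.79991078e+02 -4.22945843e-03 -6.53349733e+01] 0.015713093272253228 [ 0.33232246  0.31877655 -0.12409571] [-0.0168896  0.0435893 -0.017438 ] 3.0
(235, 189, 93, 151)
(0.499, -0.112) [ 1.61673995e+00 -2.00550777e+01 -3.00366562e-03]
(0.5005, -0.1113) [ 1.61775649e+00 -1.98895514e+01 -2.97781455e-03]
```

Gripped at 15.7 mm. Sliding now.

{"op": "step_arm", "data": {
  "rows": [
    [[0.02,-0.3,0],[0,0,0]],
    [[0.08,-1,0],[0,0,0]],
    [[0.16,-2,0],[0,0,0]],
    [[0.24,-3,0],[0,0,0]],
    [[0.32,-4,0],[0,0,0]],
    [[0.4,-5,0],[0,0,0]],
    [[0.48,-6,0],[0,0,0]],
    [[0.56,-7,0],[0,0,0]],
    [[0.64,-8,0],[0,0,0]],
    [[0.72,-9,0],[0,0,0]],
    [[0.78,-9.7,0],[0,0,0]],
    [[0.8,-10,0],[0,0,0]]
  ]
}}

```text
t: 4.25
tcp_pos: [0.5939, -0.0775, 0.1219]
ee_rot: [-180.0, -0.0, -65.3]
ft_force: [-8.6, -1.4, 11.3]
gripper_width: 0.0161
```

```bash
python3 - <<'E'
from h import *
s=manip.state(); print(s['tcp_pos'],s['ee_rot'],s['gripper_width'],s['ft_force'],s['torque'],s['t'])
E
```

```text
[ 0.59392854 -0.07748803  0.12189223] [-1.79999494e+02 -4.16607743e-03 -6.52969099e+01] 0.016059088238667616 [-8.62493426 -1.40344076 11.27877561] [-0.42004235  1.90972281 -0.02734592] 4.25
```

{"op": "step_arm", "data": {
  "rows": [
    [[0.02,-0.4,0],[0,0,0]],
    [[0.1,-1.2,0],[0,0,0]],
    [[0.18,-2.2,0],[0,0,0]],
    [[0.26,-3.2,0],[0,0,0]],
    [[0.34,-4.2,0],[0,0,0]],
    [[0.42,-5.2,0],[0,0,0]],
    [[0.5,-6.2,0],[0,0,0]],
    [[0.58,-7.2,0],[0,0,0]],
    [[0.66,-8.2,0],[0,0,0]],
    [[0.74,-9.2,0],[0,0,0]],
    [[0.79,-9.8,0],[0,0,0]],
    [[0.8,-10,0],[0,0,0]]
  ]
}}

```text
t: 5.45
tcp_pos: [0.6891, -0.0424, 0.1219]
ee_rot: [-180.0, -0.0, -65.3]
ft_force: [-5.7, -2.0, 11.1]
gripper_width: 0.0156
```

```bash
python3 - <<'E'
from h import *
s=manip.state(); print(s['tcp_pos'],s['ee_rot'],s['gripper_width'],s['ft_force'],s['torque'],s['t'])
snap('wrist','wrist3'); m,im=snap('scene','scene3'); cv2.imwrite('pics/c3.png',cv2.resize(im[130:300,150:350,::-1],None,fx=3.5,fy=3.5))
E
```

```text
[ 0.68910632 -0.0423732   0.12192943] [-1.79970722e+02 -1.30516225e-02 -6.52575335e+01] 0.01563263756715314 [-5.70935609 -2.04421313 11.08327699] [-0.42874047  1.59705257  0.00762472] 5.45
```

View pics/c3.png

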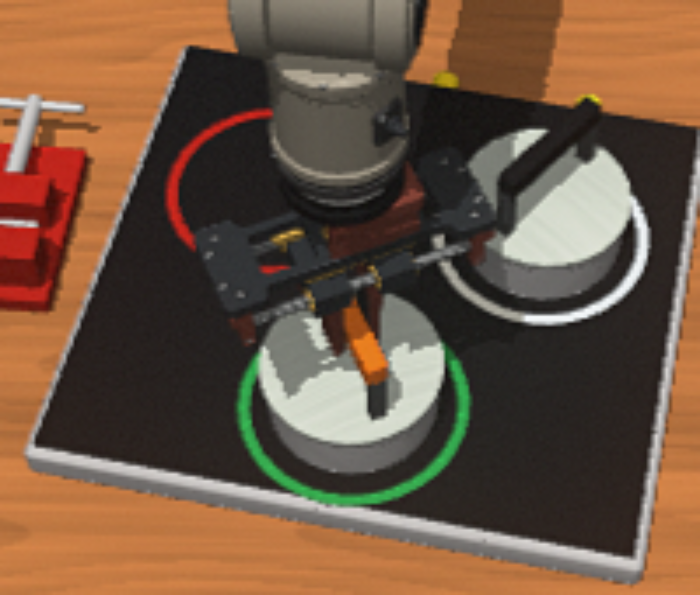

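The pot now stands inside the green ring, in the crop from about (260,370) to (445,470) with even margins. The black pot has not moved. Opening and backing up.

{"op": "step_arm", "data": {
  "rows": [
    [[0,0,0],[0,0,0]],
    [[0,0,0],[0,0,0]],
    [[0,0,0],[0,0,0]],
    [[0,0,0],[0,0,0]],
    [[0,0,0],[0,0,0]],
    [[0,0,0],[0,0,0]],
    [[0,0,0],[0,0,0]],
    [[0,0,0],[0,0,0]]
  ],
  "hand": 1
}}

```text
t: 6.35
tcp_pos: [0.6893, -0.0423, 0.1219]
ee_rot: [-179.9, -0.0, -65.3]
ft_force: [-0.6, 0.4, 1.3]
gripper_width: 0.0762
```

{"op": "step_arm", "data": {
  "rows": [
    [[0,0,-1],[0,0,0]],
    [[0,0,-3],[0,0,0]],
    [[0,0,-5],[0,0,0]],
    [[0,0,-7],[0,0,0]],
    [[0,0,-9],[0,0,0]],
    [[0,0,-10],[0,0,0]],
    [[0,0,-10],[0,0,0]]
  ]
}}

```text
t: 7.05
tcp_pos: [0.6901, -0.0425, 0.2241]
ee_rot: [-179.7, -0.1, -65.3]
ft_force: [-0.4, 0.3, -0.5]
gripper_width: 0.0878
```

```bash
python3 - <<'E'
from h import *
s=manip.state(); print(s['tcp_pos'],s['gripper_width'],s['ft_force'],s['t'])
m,im=snap('wrist','wrist4'); g=green(m,im); print('green',g)
o=mask(im,(5,90,50),(20,255,255)); o[:,:240]=0;o[:,320:]=0;o[305:]=0
b=cv2.boundingRect(o);print(b)
n,l,st,_=cv2.connectedComponentsWithStats(o); print(st[1:][st[1:,4]>50])
h=cv2.cvtColor(im,cv2.COLOR_RGB2HSV); lid=((h[:,:,1]<40)&(h[:,:,2]>90)).astype('uint8')
lid=cv2.morphologyEx(lid,cv2.MORPH_OPEN,np.ones((5,5)))
for c in cv2.findContours(lid,cv2.RETR_EXTERNAL,cv2.CHAIN_APPROX_NONE)[0]:
    if cv2.contourArea(c)>1500: print('lid',cv2.boundingRect(c))
m,im=snap('side','side4'); print(green(m,im))
E
```

```text
[ 0.6900877  -0.04252016  0.22410565] 0.087767205134825 [-0.35592046  0.25646279 -0.46036301] 7.05
green (array([ 0.68825478, -0.04039305]), np.float64(0.07754091073510559))
(240, 0, 80, 299)
[[ 240    0   80  110 6436]
 [ 267  157   23  135 2971]]
lid (77, 363, 404, 24)
lid (11, 188, 169, 143)
lid (206, 128, 145, 141)
(array([ 0.68760484, -0.0439945 ]), np.float64(0.07825958861242195))
```

View pics/wrist4.png

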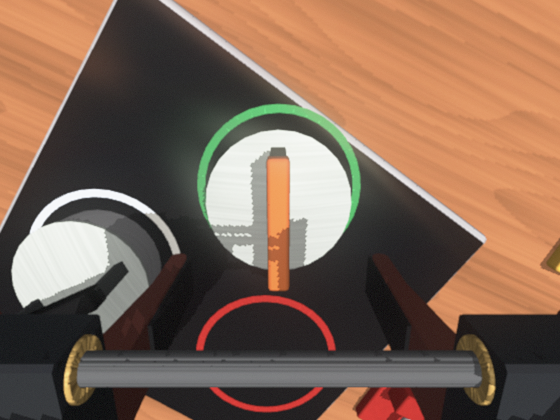

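View pics/side4.png

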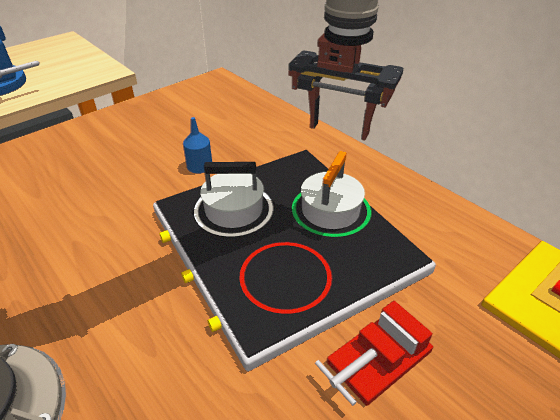

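The pot is flat inside the green ring, with the lid centred at (278.5,199) in the wrist view. In the side view, the black pot and the can are unchanged.

```bash
python3 - <<'E'
from h import *
m=manip.camera_model('wrist')
print('lid',ray(m,(278.5,199),.091),'bar',(ray(m,(278.5,157),.15)+ray(m,(278.5,285),.15))/2)
# bystanders: picture difference in side view around can / black pot
a,b=[cv2.imread(f'pics/side{k}.png').astype(int) for k in(0,4)]
d=abs(a-b).sum(2)>90; print('can',d[110:172,175:215].sum(),'blackpot',d[155:235,190:262].sum())
E
```

```text
lid [ 0.69104355 -0.04003359  0.091     ] bar [ 0.68899158 -0.04104762  0.15      ]
can 0 blackpot 513
```

The 513 changed pixels around the black pot could be the arm's shadow or a real shift. I'll check that before handing in.

```bash
python3 - <<'E'
from h import *
q=[]
for k in(0,4):
    g=cv2.imread(f'pics/side{k}.png',0)[158:192,196:264]
    q.append(cv2.boundingRect((g<35).astype('uint8')))
    e=cv2.imread(f'pics/side{k}.png',0)[190:232,190:275]; q.append(e)
print(q[0],q[2])
a,b=[cv2.GaussianBlur(cv2.Canny(x,60,150),(3,3),0).astype(np.float32) for x in(q[1],q[3])]
p=cv2.phaseCorrelate(a,b); print('shift px',p)
if np.hypot(*p[0])<2 and max(abs(np.subtract(q[0],q[2])))<=2: print('ok',manip.job_done())
E
```

```text
(0, 4, 67, 27) (2, 4, 66, 30)
shift px ((-0.012163955377303637, 0.4650691394757409), 0.9561647156138479)
```

The body edges shift by less than 0.5 px, about 1 mm. The bounding-box test failed by one pixel (height 27 to 30), because its dark threshold also picks up shadow and plate pixels. So the pot did not move, and I'm handing in.

```bash
python3 -c "
from rig import manip
print(manip.job_done())"
```

```text
the job is handed in; nothing more can be done
None
```

I pinched the orange bar from above, slid the pot about 20 cm flat along the plate from the red ring to the green one, let go and backed straight up. The job was handed in at about 7 s on the robot's clock, and no verdict is reported.

**Pot position:** the last wrist and side pictures put the pot's centre about 2–4 mm from the green ring's centre, against the 17 mm limit. It looks flat and wholly inside the ring. The tool sits about 10 cm above where it gripped, touching nothing.

**Forces:** halfway along and at the end of the slide, the wrist showed about 11 N upward and 5.7–8.6 N against the motion. Both readings are well under the limits, and both had gone after release.

**Bystanders:**
- **Oil can:** its part of the side picture is unchanged.
- **Black pot:** its outline shifted less than 0.5 pixel, about 1 mm. Two cruder checks disagreed: 513 changed pixels around it, and a dark-pixel box 3 pixels taller. I put both down to the arm's moving shadow, without testing that separately.

**Ring fit from the wrist:** in the close wrist views the green ring was partly hidden or cropped, so those fits came out 2–4 mm off the clean ones. I used the clean ones, which agreed within about 1 mm.

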